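# Lock the repair jig with its pin

## Robot

A 6-joint arm with a two-finger parallel gripper is mounted at the origin on a cart in front of the work surface, level with it; the furniture and walls round the work are solid. World frame = base frame: x ahead of the robot, y to its left, z up, the work surface at z = 0. Lengths are in m, angles in rad, forces in N, time in s.
With the tool pointing down it reaches from about 0.3 to 0.775 m from the base axis. Payload 14.6 kg.
Tool frame: the origin (TCP) lies midway between the tips of the shut fingers; the grasp point (between the pads) lies 19 mm behind it (ctrl.pinch_z is the distance from the TCP to the grasp point, in m); z points along the fingers, y is the line along which they close (so a half turn about z gives the same grasp; the last joint's range is limited). The gripper opens to 94 mm and grips with 3 to 60 N. Pads are 16 mm wide; open, the fingers measure 119 mm over their backs; the gripper's body (75 mm by 177 mm) begins 78 mm behind the grasp point.
Start: joints at [-1.265, 0.3, 1.521, -0, 1.321, -0.067], TCP at [0.2, -0.512, 0.205] pointing down, gripper open.
Joint ranges: [-3.03, 3.03], [-0.79, 2.21], [0.23, 2.52], [-1.04, 4.18], [0, 3.07], [-2.55, 2.55]. Speed limits (rad/s): [2.22, 2.22, 2.57, 3.14, 3.14, 3.14].

## Interface

Orientations are given as [roll, pitch, yaw] about the fixed x, y, z axes, in that order (R = Rz(yaw) Ry(pitch) Rx(roll)).
In Python, from station import ctrl gives the robot as it stands.
- The arm moves only by the tool jog_arm, never from a script. Its argument "motion" is a list of rows, each a list of 7 numbers: the shift along the tool's x, y, z in m, then the turn, a rotation vector about the tool's x, y, z in rad, then the opening, from -1 (shut) to 1 (fully open). In form: [[tx, ty, tz, rx, ry, rz, gripper], ...]. A call has 1 to 5 rows; each row shifts and turns the commanded pose from where the row before left it, along the tool's axes as they then stand; what a row does not reach is not made up. A row lasts 1/10 s, in which the tool goes at most 50 mm and 8.59 degrees, less where a joint would pass 70% of its speed; a pose out of reach is approached as far as the arm can. A call is refused whole if a number of a shift passes 0.05 or a number of a turn 0.15, either way. A call with a gripper value outside its range is refused whole. The fingers move at their own pace and stop on an object; "squeeze" is the grip in N (left out, the last holds). Time passes only in rows, so rows that do not move let the fingers close. It gives the time, the measured TCP pose, the force, the opening and the grip force at its end, in the units of the state.
- ctrl.get_obs(): the state, without advancing time (a new reading comes with each control period).
- ctrl.camera(name): name is "side" or "top" or "wrist"; returns the picture (384x512x3 uint8, red, green, blue); there is no depth.
- ctrl.camera_model(name): a dict with "intrinsics" (3x3 intrinsics, pixels), "rvec" (rotation vector, rad) and "tvec" (3), from world to camera coordinates, as OpenCV has them. Camera axes: x right, y down, z forward; pixel columns grow to the right and rows downward; lengths in m; the calibration is good to about 2 mm. A picture is of the moment at which its call begins: read the wrist's pose just before it. camera_model takes no time and is no camera call; for the wrist camera it gives the pose at the moment of the call.
- ctrl.hand_in(): hands the job in; it is judged then, once.
The state is a dict: "time_s": time; "qpos": joint angles; "joint_vel": joint speeds; "tau": joint torques, N m; "ee_pos": TCP position; "eef_rot": TCP orientation; "force": force on the tool from outside, world axes, zero at the start; "moment": the same for the moment, N m; "grip_width": finger opening in m; "grip_force": force on a finger pad.
Only numpy, scipy, OpenCV 4.12 (cv2) and the standard library are available. Lean on these libraries where they do the work, as an engineer would, in place of code of your own. Each camera call takes 0.05 s, during which the arm holds its last target. There are 200 camera calls.

## Task

Lock the cracked phone in the repair jig: take the red-knobbed locking pin out of its blue stand, feel for the hole in the jig's brass insert, and press the pin straight in until its collar sits flush on the insert, then let go. Press and feel about gently, never hard enough to mark the insert, and leave the phone and the small things around undisturbed.

Things in the scene. Friction and masses are not known exactly. Their poses are not given: they have to be found in the camera images.
- pin: Locking pin, loose, upright in the stand at the start, 40 to 80 g. Origin at the centre of the flat lower end of its shank, z up along the pin. Steel shank 12 mm in diameter, z 0 to 16 mm, its end square without chamfer; steel collar 22 mm in diameter, z 16 to 20 mm; straight red round knob 18 mm in diameter, z 20 to 54 mm.
- knob (a point): Point on the pin's axis 42 mm above its lower end: where the red knob is best gripped, with 60 N or more so that the pin does not slip.
- stand: Blue block 50 x 50 x 24 mm, fixed, origin at the centre of its underside. A loose upright hole 15.5 mm wide in its middle holds the pin, whose collar rests on the block's top, so its shank's end is 8 mm above the block's underside. Lift the pin straight up at least 30 mm to clear it.
- jig: Aluminium plate 240 (x) x 100 (y) x 26 mm, fixed flat on the worktop, origin at the centre of its underside, z up. The phone lies on top between low black rails at the -x end; a 54 mm round pocket near the +x end holds the brass insert. Two clamp screws stand 5 mm proud of the top at x = 70 mm, y = -29 and +29 mm. The pin must never bear on the plate or insert with more than 40 N.
- pocket (a point): Middle of the jig's pocket, level with the top face (jig x 70, y 0, z 26 mm). The round brass insert, 44 mm across, oiled and slippery, top flush, has one upright sharp-edged 13.5 mm blind hole in its middle, but is clamped off-centre: the hole lies 2 to 5 mm from this point, in any direction, told by no reading. Slide the pin's end over it at 3 to 8 N, passes 1 mm apart, till it drops in.
- home (a point): 16 mm below the pocket point, jig z = 10 mm: the level of the pin's lower end when it is home with its collar on the insert (sideways it is off like the hole). 8 mm down the hole the pin meets a black slug held by friction, which takes about 6 N to push and does not spring back; the pin is home 8 mm further, with the slug still 2 mm from its own stop.
- phone_0: Phone with cracked screen, 148 (x) x 73 (y) x 9 mm, loose, lying screen up in the jig's nest; origin at the centre of its underside. Its end is 25 mm from the middle of the insert pocket. Bystander, to stay where it is.
- screw_tray: Round grey metal screw dish, 62 mm in diameter, 10 mm high, loose; origin at the centre of its underside. Bystander.
- screwdriver_3: Small screwdriver with a green handle, 145 mm long (along its y), 14 mm thick, loose, lying on the worktop; origin at the middle of its underside. Bystander.

How it is judged:
By the outcome, as a careful person would: the job done as asked, in the order asked, and still so for the second after the job is handed in, with the robot touching nothing.
It also fails if it takes over 64 s, if anything falls off the work surface, if the arm or the gripper's body presses on something with over 40 N, if the wrist force passes 120 N, or if a joint passes its speed limit or range.

## Working session

There is one attempt and no reset: what is moved stays moved. The work goes in short steps, Python scripts to look and compute and a tool call to move; the robot and the scene stay as the last step left them, time stands still between calls to the robot, and variables do not carry over. Pictures are saved under pics/ and viewed, at most 10 in all, crops included, and the job is handed in when it is done.

Besides the shell and the picture viewer there is one more tool, called after "Emit:" as name(argument=value, ...) on one line, values as JSON. jog_arm: Moves the arm, as the interface text tells. Its arguments: {"type":"object","properties":{"motion":{"type":"array"},"squeeze":{"type":"number"}},"required":["motion"]}

```bash
mkdir -p pics; ls
python3 - <<'E'
from station import ctrl
import cv2,numpy as np
o=ctrl.get_obs();print({k:np.round(v,3) for k,v in o.items()}, ctrl.pinch_z)
a=[]
for n in("top","side"):
    m=ctrl.camera_model(n);print(n,m)
    i=ctrl.camera(n)[:,:,::-1];cv2.imwrite(f"pics/{n}0.png",i)
E
```

```text
pics
{'time_s': np.float64(0.0), 'qpos': array([-1.265,  0.3  ,  1.522, -0.   ,  1.321, -0.067]), 'joint_vel': array([ 0.003,  0.   , -0.001, -0.   , -0.002, -0.   ]), 'tau': array([ 0.0000e+00, -5.3181e+01, -3.5274e+01,  7.1000e-02,  2.4000e-02,
       -0.0000e+00]), 'ee_pos': array([ 0.2  , -0.512,  0.205]), 'eef_rot': array([-3.14 , -0.   ,  0.373]), 'force': array([0.273, 0.667, 0.357]), 'moment': array([ 0.002, -0.011, -0.022]), 'grip_force': np.float64(0.0), 'grip_width': np.float64(0.094)} 0.0188
top {'intrinsics': array([[378.95529362,   0.        , 256.30570669],
       [  0.        , 378.95529362, 189.72055405],
       [  0.        ,   0.        ,   1.        ]]), 'rvec': array([ 2.16431625, -2.22004636,  0.08507455]), 'tvec': array([0.0482337 , 0.46907733, 1.03584851])}
side {'intrinsics': array([[488.20353725,   0.        , 249.81835594],
       [  0.        , 488.20353725, 194.26631243],
       [  0.        ,   0.        ,   1.        ]]), 'rvec': array([ 0.30429349, -2.59514454,  1.49127916]), 'tvec': array([0.44639221, 0.0707762 , 1.33107785])}
```

View pics/top0.png

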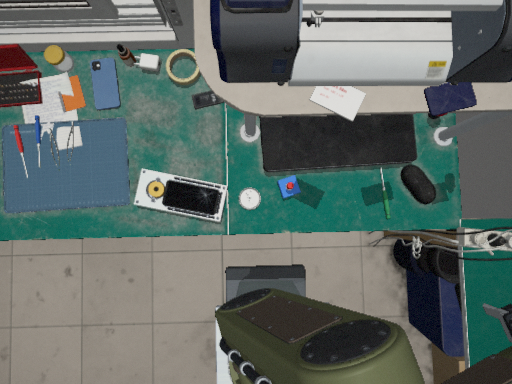

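View pics/side0.png

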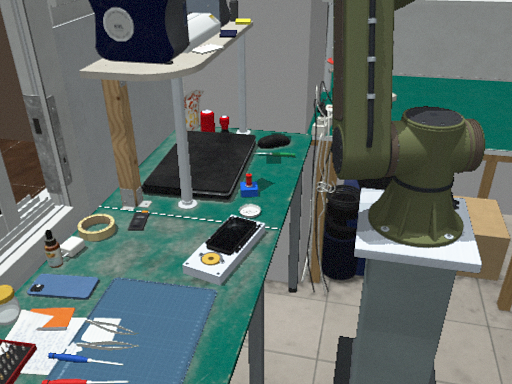

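The top view shows the stand at about (289,187) with the red knob at (291,186). The jig is centred near (181,195) with its brass insert at (156,189). The dish is at (250,198) and the screwdriver at (386,192).

```bash
cat > h.py <<'E'
import cv2,numpy as np
from scipy.spatial.transform import Rotation as Ro
def ray(m,uv):
    R=cv2.Rodrigues(m["rvec"])[0];c=-R.T@m["tvec"]
    d=R.T@np.linalg.inv(m["intrinsics"])@np.array([uv[0],uv[1],1.]);return c,d
def onplane(m,uv,z):
    c,d=ray(m,uv);return c+d*(z-c[2])/d[2]
def proj(m,p):
    return cv2.projectPoints(np.array([p],float),m["rvec"],m["tvec"],m["intrinsics"],None)[0].ravel()
def blobs(mask,amin=15):
    n,l,s,c=cv2.connectedComponentsWithStats(mask.astype(np.uint8));return [(c[i].round(1),s[i]) for i in range(1,n) if s[i][4]>=amin]
E
python3 - <<'E'
from h import *
from station import ctrl
for n in("top","side"):
    m=ctrl.camera_model(n);im=cv2.imread(f"pics/{n}0.png");h=cv2.cvtColor(im,cv2.COLOR_BGR2HSV)
    H,S,V=cv2.split(h);print(n,"cam",(-cv2.Rodrigues(m["rvec"])[0].T@m["tvec"]).round(3))
    win=np.zeros(H.shape,bool)
    if n=="top":win[165:225,130:310]=1
    else: win[165:285,180:270]=1
    for nm,mk,z in(("red",((H<8)|(H>172))&(S>130)&(V>90),.06),("blue",(H>105)&(H<125)&(S>140)&(V>80),.024),("brass",(H>15)&(H<32)&(S>100)&(V>90),.026)):
        for c,s in blobs(mk&win):print(nm,c,s,onplane(m,c,z).round(4))
    if n=="top":
        cs,_=cv2.findContours(((S<50)&(V>150)&win).astype(np.uint8),cv2.RETR_EXTERNAL,cv2.CHAIN_APPROX_NONE)
        for c in cs:
            if len(c)>60:
                r=cv2.minAreaRect(c);b=np.array([onplane(m,q,.026) for q in cv2.boxPoints(r)]);print("jig",r,b.round(4).tolist(),b.mean(0).round(4))
E
```

```text
top cam [0.4   0.048 1.064]
red [289.5 185.5] [287 183   6   6  32] [ 0.4762 -0.0518  0.06  ]
blue [288.3 186.4] [278 175  23  23 271] [ 0.4765 -0.052   0.024 ]
brass [155.9 188.8] [148 181  16  16 187] [0.4789 0.3114 0.026 ]
jig ((249.5, 198.5), (19.0, 21.0), 90.0) [[0.4726, 0.0839, 0.026], [0.4712, 0.0262, 0.026], [0.419, 0.0276, 0.026], [0.4205, 0.0851, 0.026]] [0.4458 0.0557 0.026 ]
jig ((180.3002471923828, 195.71023559570312), (59.006248474121094, 94.94316101074219), 88.53119659423828) [[0.5394, 0.3762, 0.026], [0.5398, 0.1154, 0.026], [0.3777, 0.1146, 0.026], [0.3778, 0.3727, 0.026]] [0.4587 0.2447 0.026 ]
side cam [0.156 1.188 0.736]
red [248.2 178.7] [246 174   6  11  53] [ 0.4706 -0.0276  0.06  ]
blue [248.5 189.5] [240 182  18  15 216] [ 0.4702 -0.0272  0.024 ]
brass [210.5 258.3] [202 253  18  12 174] [0.4774 0.3157 0.026 ]
```

Emit:
jog_arm(motion=[[0.0354,-0.0273,0,0,0,0,1],[0.0354,-0.0273,0,0,0,0,1],[0.0354,-0.0273,0,0,0,0,1],[0.0354,-0.0273,0,0,0,0,1],[0.0354,-0.0273,0,0,0,0,1]])

```text
time_s: 0.6
ee_pos: [0.3159, -0.3189, 0.2053]
eef_rot: [-3.141, 0.0, 0.373]
force: [0.0, -0.5, 0.5]
grip_width: 0.0939
grip_force: 0.0
```

Emit:
jog_arm(motion=[[0.0354,-0.0273,0,0,0,0,1],[0.0354,-0.0273,0,0,0,0,1],[0.0354,-0.0273,0,0,0,0,1],[0.0354,-0.0273,0,0,0,0,1],[0.0354,-0.0273,0,0,0,0,1]])

```text
time_s: 1.1
ee_pos: [0.4311, -0.1272, 0.2054]
eef_rot: [-3.142, 0.0, 0.373]
force: [0.5, 0.0, 0.2]
grip_width: 0.0938
grip_force: 0.0
```

Emit:
jog_arm(motion=[[0.0354,-0.0273,0,0,0,0,1],[0.0354,-0.0273,0,0,0,0,1],[0,0,0,0,0,0,1],[0,0,0,0,0,0,1]])

```text
time_s: 1.5
ee_pos: [0.4765, -0.0519, 0.205]
eef_rot: [-3.141, 0.001, 0.375]
force: [-0.6, -0.7, 0.1]
grip_width: 0.0939
grip_force: 0.0
```

```bash
cat >> h.py <<'E'
def look(n):
    from station import ctrl
    o=ctrl.get_obs();m=ctrl.camera_model("wrist");im=ctrl.camera("wrist")[:,:,::-1].copy();cv2.imwrite(f"pics/{n}.png",im)
    print("tcp",o["ee_pos"].round(4),o["eef_rot"].round(4),"F",o["force"].round(2),"t",o["time_s"])
    print("cam",(-cv2.Rodrigues(m["rvec"])[0].T@m["tvec"]).round(3))
    return o,m,im,cv2.split(cv2.cvtColor(im,cv2.COLOR_BGR2HSV))
def tool(o,d):
    return (Ro.from_euler("xyz",o["eef_rot"]).inv().apply(d)).round(4)
E
python3 - <<'E'
from h import *
o,m,im,(H,S,V)=look("w1")
for nm,mk,z in(("red",((H<8)|(H>172))&(S>130)&(V>60),.062),("blue",(H>105)&(H<125)&(S>140)&(V>60),.024)):
    for c,s in blobs(mk,100):print(nm,c,s,onplane(m,c,z).round(4))
from station import ctrl
mt=ctrl.camera_model("top");ms=ctrl.camera_model("side")
p=onplane(mt,(250,135),0);print("post",p,proj(ms,p))
for z in(.3,.35,.4,.45,.5):print(z,proj(ms,p+[0,0,z]).round(0), "shelf edge",onplane(mt,(280,113),z).round(3))
E
```

```text
tcp [ 0.4765 -0.0519  0.205 ] [-3.1412e+00  9.0000e-04  3.7470e-01] F [-0.58 -0.7   0.09] t 1.5
cam [ 0.555 -0.02   0.384]
red [256.  174.8] [248 164  17  22 302] [ 0.4802 -0.051   0.062 ]
blue [257.1 164.1] [ 233  143   48   50 1528] [ 0.4831 -0.0513  0.024 ]
post [0.62749328 0.05002474 0.        ] [189.8897173  203.71891495]
0.3 [181. 105.] shelf edge [ 0.608 -0.013  0.3  ]
0.35 [179.  87.] shelf edge [ 0.594 -0.009  0.35 ]
0.4 [178.  67.] shelf edge [ 0.58  -0.005  0.4  ]
0.45 [176.  47.] shelf edge [ 0.567 -0.001  0.45 ]
0.5 [174.  26.] shelf edge [0.553 0.003 0.5  ]
```

View pics/w1.png

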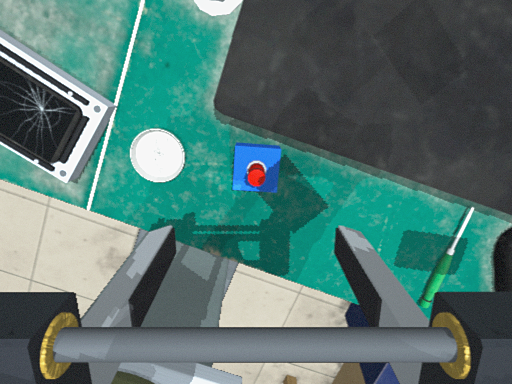

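The wrist view shows the knob at (256,176), with its top centre near row 178, on the blue block between the fingers, so it is close to on-axis. I'll descend partway and take one look.

Emit:
jog_arm(motion=[[0,0,0.032,0,0,0,1],[0,0,0.032,0,0,0,1],[0,0,0.032,0,0,0,1],[0,0,0.032,0,0,0,1],[0,0,0,0,0,0,1]])

```text
time_s: 2.05
ee_pos: [0.4742, -0.0533, 0.0744]
eef_rot: [-3.138, 0.005, 0.371]
force: [0.7, -0.1, -0.0]
grip_width: 0.094
grip_force: 0.0
```

Run:
```python
from h import *
o,m,im,(H,S,V)=look("w2")
mk=((H<8)|(H>172))&(S>130)&(V>50)
for c,s in blobs(mk,100):
    print("red",c,s)
    v=s[1]+s[3]-s[2]*.45   # top disc is the lower part of the blob
    print(onplane(m,(s[0]+s[2]/2,v),.062).round(4))
cv2.imwrite("pics/w2.png",im[60:384,80:432])
```

```text
tcp [ 0.4742 -0.0533  0.0744] [-3.1384  0.0054  0.3708] F [ 0.71 -0.05 -0.04] t 2.05
cam [ 0.554 -0.022  0.254]
red [256.1 218.5] [243 198  27  41 902]
[ 0.4772 -0.0526  0.062 ]
```

View pics/w2.png

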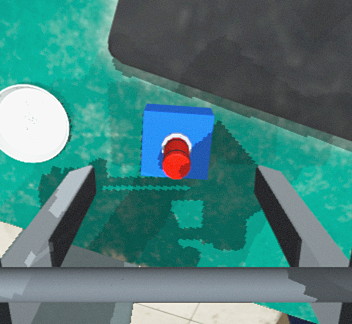

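The crop shows the knob centred between the fingers, with its top disc near full-frame (256,226). I'll shift +2.5 mm in tool x, descend and grip.

Emit:
jog_arm(motion=[[0.0025,0.001,0.015,0,0,0,1],[0,0,0.015,0,0,0,1],[0,0,0.0125,0,0,0,1],[0,0,0,0,0,0,1],[0,0,0,0,0,0,1]])

```text
time_s: 2.6
ee_pos: [0.4797, -0.0527, 0.0359]
eef_rot: [3.141, -0.001, 0.372]
force: [0.8, 0.2, -0.1]
grip_width: 0.0941
grip_force: 0.0
```

Emit:
jog_arm(motion=[[0,0,0,0,0,0,-0.3],[0,0,0,0,0,0,-0.3],[0,0,0,0,0,0,-0.4],[0,0,0,0,0,0,-0.5],[0,0,0,0,0,0,-0.6]], squeeze=10)

```text
time_s: 3.1
ee_pos: [0.4793, -0.0524, 0.035]
eef_rot: [3.142, -0.0, 0.373]
force: [0.4, -0.0, -0.4]
grip_width: 0.0577
grip_force: 0.0
```

Emit:
jog_arm(motion=[[-0.0018,-0.0007,0.0025,0,0,0,-0.5],[0,0,0,0,0,0,-0.5],[0,0,0,0,0,0,-0.6],[0,0,0,0,0,0,-0.7],[0,0,0,0,0,0,-1]])

```text
time_s: 3.6
ee_pos: [0.4774, -0.0524, 0.0325]
eef_rot: [3.142, -0.0, 0.373]
force: [-0.3, 0.6, 0.0]
grip_width: 0.0178
grip_force: 10.2
```

Emit:
jog_arm(motion=[[0,0,0,0,0,0,-1],[0,0,0,0,0,0,-1],[0,0,0,0,0,0,-1],[0,0,0,0,0,0,-1]])

```text
time_s: 4.0
ee_pos: [0.4774, -0.0524, 0.0325]
eef_rot: [-3.142, -0.0, 0.373]
force: [0.8, 1.2, 0.6]
grip_width: 0.0177
grip_force: 10.0
```

Emit:
jog_arm(motion=[[0,0,0,0,0,0,-1],[0,0,0,0,0,0,-1],[0,0,0,0,0,0,-1]], squeeze=60)

```text
time_s: 4.3
ee_pos: [0.4774, -0.0524, 0.0325]
eef_rot: [3.142, -0.0, 0.373]
force: [0.6, -0.4, -0.1]
grip_width: 0.0171
grip_force: 60.0
```

Emit:
jog_arm(motion=[[0,0,-0.01,0,0,0,-1],[0,0,-0.015,0,0,0,-1],[0,0,-0.02,0,0,0,-1],[0,0,-0.0225,0,0,0,-1],[0,0,0,0,0,0,-1]])

```text
time_s: 4.8
ee_pos: [0.4787, -0.0526, 0.1029]
eef_rot: [3.139, -0.004, 0.373]
force: [0.8, 0.1, -0.7]
grip_width: 0.0169
grip_force: 60.0
```

Run:
```python
from h import *
from station import ctrl
o=ctrl.get_obs();print(o["ee_pos"],o["qpos"].round(3),o["force"])
print(tool(o,np.array([.4789,.300,.100])-o["ee_pos"]))
```

```text
[ 0.47870985 -0.05261333  0.10294578] [-0.186  0.263  1.826  0.     1.048  1.012] [ 0.84887315  0.06104874 -0.67667792]
[ 0.1286 -0.3283  0.0026]
```

Emit:
jog_arm(motion=[[0.0143,-0.0365,0,0,0,0,-1],[0.0143,-0.0365,0,0,0,0,-1],[0.0143,-0.0365,0,0,0,0,-1],[0.0143,-0.0365,0,0,0,0,-1]])

```text
time_s: 5.2
ee_pos: [0.477, 0.1058, 0.0995]
eef_rot: [-3.141, 0.001, 0.373]
force: [-0.2, 0.9, -1.0]
grip_width: 0.0171
grip_force: 60.0
```

Emit:
jog_arm(motion=[[0.0143,-0.0365,0,0,0,0,-1],[0.0143,-0.0365,0,0,0,0,-1],[0.0143,-0.0365,0,0,0,0,-1],[0.0143,-0.0365,0,0,0,0,-1],[0,0,0,0,0,0,-1]])

```text
time_s: 5.7
ee_pos: [0.4768, 0.2646, 0.0992]
eef_rot: [-3.141, 0.0, 0.376]
force: [0.9, -0.5, -0.0]
grip_width: 0.0171
grip_force: 60.0
```

Emit:
jog_arm(motion=[[0,0,0,0,0,0,-1],[0,0,0,0,0,0,-1]])

```text
time_s: 5.9
ee_pos: [0.4774, 0.2603, 0.0995]
eef_rot: [3.141, 0.001, 0.372]
force: [-0.4, 0.5, -1.5]
grip_width: 0.0168
grip_force: 60.0
```

Run:
```python
from h import *
o,m,im,(H,S,V)=look("w3")
for c,s in blobs((H>15)&(H<32)&(S>100)&(V>60),200):print("brass",c,s,onplane(m,c,.026).round(4))
for c,s in blobs(((H<8)|(H>172))&(S>130)&(V>50),100):print("red",c,s)
```

```text
tcp [0.4774 0.2603 0.0995] [3.1414e+00 9.0000e-04 3.7220e-01] F [-0.44  0.52 -1.51] t 5.9
cam [0.556 0.292 0.279]
brass [193.9 173.7] [ 167  145   56   56 2197] [0.4805 0.3134 0.026 ]
brass [214.3 346.4] [210 313  11  66 422] [0.3306 0.2439 0.026 ]
brass [295.2 346.7] [290 312  10  67 413] [0.3576 0.1739 0.026 ]
red [254.9 253.4] [ 238  225   35   55 1494]
```

View pics/w3.png

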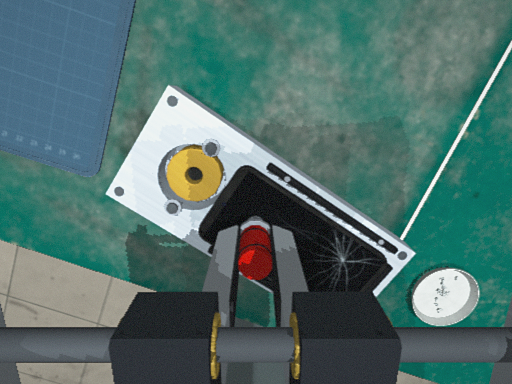

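The view shows the held pin at (255,250). The brass insert is centred at (194,174) with its dark hole in the middle, and the clamp screws are at (210,148) and (172,208), so the insert is off-centre by about 4 mm. I'll move over it and turn about 24° to keep the fingers off the phone.

Emit:
jog_arm(motion=[[0.0111,-0.0241,0,0,0,0,-1],[0.0111,-0.0242,0,0,0,0,-1],[0,0,0,0,0,-0.14,-1],[0,0,0,0,0,-0.14,-1],[0,0,0,0,0,-0.14,-1]])

```text
time_s: 6.45
ee_pos: [0.4809, 0.3133, 0.0999]
eef_rot: [-3.142, 0.0, 0.797]
force: [0.4, -0.9, -0.4]
grip_width: 0.017
grip_force: 60.0
```

Emit:
jog_arm(motion=[[0,0,0.02,0,0,0,-1],[0,0,0.015,0,0,0,-1],[0,0,0,0,0,0,-1],[0,0,0,0,0,0,-1]])

```text
time_s: 6.85
ee_pos: [0.4808, 0.3139, 0.065]
eef_rot: [-3.141, 0.0, 0.792]
force: [-0.7, 0.9, -1.0]
grip_width: 0.0168
grip_force: 60.0
```

Run:
```python
from h import *
from station import ctrl
o,m,im,(H,S,V)=look("w4")
print(o["qpos"].round(3))
print("pocket err tool",tool(o,np.array([.4805,.3134,.0505])-o["ee_pos"]))
im[0:2]=0;cv2.imwrite("pics/w4c.png",cv2.resize(im[120:340,130:400],None,fx=2,fy=2))
# second look at hole, and screws, from w3 with that pose is done; top camera now
```

```text
tcp [0.4808 0.3139 0.065 ] [-3.1415e+00  5.0000e-04  7.9180e-01] F [-0.74  0.88 -0.96] t 6.85
cam [0.54  0.375 0.245]
[ 0.515  0.503  1.586 -0.     1.053  1.294]
pocket err tool [-0.0005  0.0001  0.0145]
```

View pics/w4c.png

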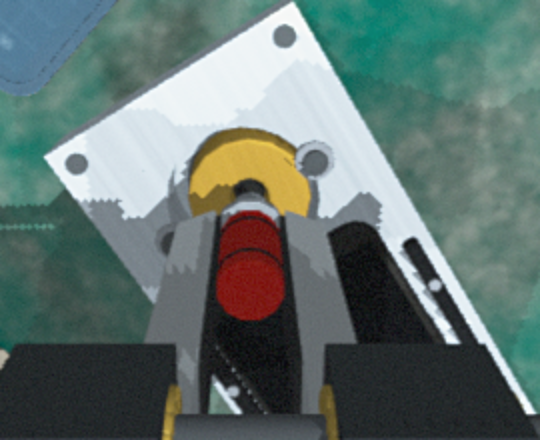

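The crop shows the pin over the insert, partly hiding the hole, with both fingers clear of the phone and screws. I'll descend gently.

Emit:
jog_arm(motion=[[0,0,0.006,0,0,0,-1],[0,0,0.005,0,0,0,-1],[0,0,0,0,0,0,-1],[0,0,0,0,0,0,-1]])

```text
time_s: 7.3
ee_pos: [0.4806, 0.3143, 0.0539]
eef_rot: [-3.142, 0.0, 0.793]
force: [0.3, -0.3, 0.1]
grip_width: 0.0168
grip_force: 60.0
```

Emit:
jog_arm(motion=[[0,0,0.0008,0,0,0,-1],[0,0,0.0007,0,0,0,-1],[0,0,0.0005,0,0,0,-1],[0,0,0,0,0,0,-1]])

```text
time_s: 7.7
ee_pos: [0.4806, 0.3143, 0.0519]
eef_rot: [-3.142, -0.0, 0.793]
force: [-0.3, -0.4, -0.6]
grip_width: 0.0169
grip_force: 60.0
```

```bash
python3 -c "
from station import ctrl
o=ctrl.get_obs();print(o['ee_pos'],o['force'],o['moment'])"
```

```text
[0.48064085 0.3142757  0.0519196 ] [-0.29329482 -0.40098109 -0.62149379] [-0.01918555  0.03585753 -0.00034396]
```

Emit:
jog_arm(motion=[[-0.0006,0.0006,0,0,0,0,-1],[0,0,0.0005,0,0,0,-1],[0,0,0.0005,0,0,0,-1],[0,0,0,0,0,0,-1]])

```text
time_s: 8.1
ee_pos: [0.4806, 0.3134, 0.0509]
eef_rot: [-3.142, 0.0, 0.793]
force: [-0.2, 0.3, 0.1]
grip_width: 0.017
grip_force: 60.0
```

Emit:
jog_arm(motion=[[0,0,0.0004,0,0,0,-1],[0,0,0,0,0,0,-1]])

```text
time_s: 8.3
ee_pos: [0.4807, 0.3134, 0.0505]
eef_rot: [-3.142, 0.0, 0.793]
force: [0.2, -0.6, -0.5]
grip_width: 0.0166
grip_force: 60.0
```

Emit:
jog_arm(motion=[[0,0,0.0004,0,0,0,-1],[0,0,0,0,0,0,-1]])

```text
time_s: 8.5
ee_pos: [0.4807, 0.3135, 0.0503]
eef_rot: [3.142, -0.0, 0.793]
force: [0.1, 0.0, 1.4]
grip_width: 0.0174
grip_force: 60.0
```

Emit:
jog_arm(motion=[[0,0,0.0003,0,0,0,-1],[0,0,0,0,0,0,-1]])

```text
time_s: 8.7
ee_pos: [0.4808, 0.3135, 0.0501]
eef_rot: [3.141, -0.0, 0.793]
force: [-0.8, 0.8, 3.1]
grip_width: 0.017
grip_force: 60.0
```

Emit:
jog_arm(motion=[[0,0,0.0003,0,0,0,-1],[0,0,0,0,0,0,-1]])

```text
time_s: 8.9
ee_pos: [0.4808, 0.3135, 0.0498]
eef_rot: [3.142, -0.0, 0.793]
force: [-1.1, -0.0, 4.6]
grip_width: 0.0169
grip_force: 60.0
```

Emit:
jog_arm(motion=[[0.0004,0,0,0,0,0,-1],[0.0004,0,0,0,0,0,-1],[0,0,0,0,0,0,-1]])

```text
time_s: 9.2
ee_pos: [0.4816, 0.3142, 0.0502]
eef_rot: [3.141, -0.001, 0.793]
force: [-0.2, -0.9, 7.4]
grip_width: 0.0172
grip_force: 60.0
```

Emit:
jog_arm(motion=[[0.0004,0,0,0,0,0,-1],[0.0004,0,0,0,0,0,-1],[0,0,0,0,0,0,-1]])

```text
time_s: 9.5
ee_pos: [0.4822, 0.3147, 0.0502]
eef_rot: [3.141, -0.001, 0.793]
force: [-1.4, -0.9, 8.2]
grip_width: 0.0169
grip_force: 60.0
```

Emit:
jog_arm(motion=[[0.0004,0,0,0,0,0,-1],[0.0004,0,0,0,0,0,-1],[0,0,0,0,0,0,-1]])

```text
time_s: 9.8
ee_pos: [0.4828, 0.3153, 0.0503]
eef_rot: [3.141, -0.001, 0.793]
force: [-0.7, -1.4, 8.8]
grip_width: 0.0172
grip_force: 60.0
```

Emit:
jog_arm(motion=[[-0.0008,0,-0.0004,0,0,0,-1],[-0.0008,0,0,0,0,0,-1],[-0.0008,0,0,0,0,0,-1],[0,0,0,0,0,0,-1]])

```text
time_s: 10.2
ee_pos: [0.4806, 0.3134, 0.05]
eef_rot: [3.142, -0.0, 0.793]
force: [-0.2, -0.4, 2.5]
grip_width: 0.0169
grip_force: 60.0
```

Emit:
jog_arm(motion=[[-0.0004,0,0,0,0,0,-1],[-0.0004,0,0,0,0,0,-1],[0,0,0,0,0,0,-1]])

```text
time_s: 10.5
ee_pos: [0.4797, 0.3126, 0.0495]
eef_rot: [-3.141, 0.001, 0.793]
force: [0.5, 0.6, 0.6]
grip_width: 0.0171
grip_force: 60.0
```

Emit:
jog_arm(motion=[[-0.0004,0,0,0,0,0,-1],[-0.0004,0,0,0,0,0,-1],[0,0,0,0,0,0,-1]])

```text
time_s: 10.8
ee_pos: [0.4794, 0.3122, 0.0498]
eef_rot: [-3.142, 0.0, 0.793]
force: [-0.6, 0.1, 0.1]
grip_width: 0.0171
grip_force: 60.0
```

Emit:
jog_arm(motion=[[-0.0004,0,0,0,0,0,-1],[-0.0004,0,0,0,0,0,-1],[0,0,0,0,0,0,-1]])

```text
time_s: 11.1
ee_pos: [0.479, 0.3118, 0.05]
eef_rot: [3.142, -0.0, 0.793]
force: [0.4, -0.5, -0.2]
grip_width: 0.0168
grip_force: 60.0
```

Emit:
jog_arm(motion=[[0.0006,0,0,0,0,0,-1],[0,0,0.0005,0,0,0,-1],[0,0,0,0,0,0,-1]])

```text
time_s: 11.4
ee_pos: [0.4794, 0.3121, 0.0494]
eef_rot: [3.142, 0.0, 0.793]
force: [0.8, -0.3, -0.8]
grip_width: 0.0171
grip_force: 60.0
```

Emit:
jog_arm(motion=[[0,0,0.0005,0,0,0,-1],[0,0,0.0005,0,0,0,-1],[0,0,0,0,0,0,-1]])

```text
time_s: 11.7
ee_pos: [0.4794, 0.3121, 0.0484]
eef_rot: [-3.142, 0.0, 0.793]
force: [0.1, 0.0, -0.2]
grip_width: 0.017
grip_force: 60.0
```

The pin has dropped into the hole and moves freely. I'll go down to the slug.

Emit:
jog_arm(motion=[[0,0,0.001,0,0,0,-1],[0,0,0.001,0,0,0,-1],[0,0,0,0,0,0,-1]])

```text
time_s: 12.0
ee_pos: [0.4793, 0.3121, 0.0463]
eef_rot: [-3.141, 0.0, 0.793]
force: [0.0, -0.6, -0.4]
grip_width: 0.0168
grip_force: 60.0
```

Emit:
jog_arm(motion=[[0,0,0.001,0,0,0,-1],[0,0,0.001,0,0,0,-1],[0,0,0.001,0,0,0,-1],[0,0,0,0,0,0,-1]])

```text
time_s: 12.4
ee_pos: [0.4793, 0.3121, 0.0433]
eef_rot: [-3.142, 0.0, 0.793]
force: [-0.2, 0.1, -1.0]
grip_width: 0.0168
grip_force: 60.0
```

Emit:
jog_arm(motion=[[0,0,0.001,0,0,0,-1],[0,0,0.001,0,0,0,-1],[0,0,0,0,0,0,-1]])

```text
time_s: 12.7
ee_pos: [0.4796, 0.3122, 0.0417]
eef_rot: [3.141, -0.001, 0.793]
force: [-0.4, -0.3, 3.4]
grip_width: 0.017
grip_force: 60.0
```

Emit:
jog_arm(motion=[[0,0,0.001,0,0,0,-1],[0,0,0.001,0,0,0,-1],[0,0,0,0,0,0,-1]])

```text
time_s: 13.0
ee_pos: [0.4796, 0.3122, 0.0396]
eef_rot: [3.141, -0.001, 0.793]
force: [0.3, 0.7, 3.3]
grip_width: 0.0172
grip_force: 60.0
```

Slug contact is where expected. I'll push on at about 6 N.

Emit:
jog_arm(motion=[[0,0,0.001,0,0,0,-1],[0,0,0.001,0,0,0,-1],[0,0,0,0,0,0,-1]])

```text
time_s: 13.3
ee_pos: [0.4796, 0.3122, 0.0375]
eef_rot: [3.141, -0.0, 0.793]
force: [0.3, -0.1, 3.5]
grip_width: 0.0172
grip_force: 60.0
```

Emit:
jog_arm(motion=[[0,0,0.001,0,0,0,-1],[0,0,0.001,0,0,0,-1],[0,0,0,0,0,0,-1]])

```text
time_s: 13.6
ee_pos: [0.4795, 0.3122, 0.0354]
eef_rot: [3.142, -0.0, 0.793]
force: [-0.2, 0.2, 3.3]
grip_width: 0.017
grip_force: 60.0
```

Emit:
jog_arm(motion=[[0,0,0.0005,0,0,0,-1],[0,0,0,0,0,0,-1]])

```text
time_s: 13.8
ee_pos: [0.4795, 0.3122, 0.035]
eef_rot: [3.142, -0.0, 0.793]
force: [1.0, 0.1, 4.3]
grip_width: 0.0171
grip_force: 60.0
```

Emit:
jog_arm(motion=[[0,0,0.0005,0,0,0,-1],[0,0,0,0,0,0,-1]])

```text
time_s: 14.0
ee_pos: [0.4795, 0.3122, 0.0345]
eef_rot: [3.142, -0.0, 0.793]
force: [0.1, -0.2, 5.5]
grip_width: 0.0169
grip_force: 60.0
```

Emit:
jog_arm(motion=[[0,0,0.0005,0,0,0,-1],[0,0,0,0,0,0,-1]])

```text
time_s: 14.2
ee_pos: [0.4796, 0.3122, 0.0344]
eef_rot: [3.141, -0.0, 0.793]
force: [-1.0, -0.3, 9.3]
grip_width: 0.0169
grip_force: 60.0
```

Emit:
jog_arm(motion=[[0,0,0.0004,0,0,0,-1],[0,0,0,0,0,0,-1]])

```text
time_s: 14.4
ee_pos: [0.4797, 0.3123, 0.0344]
eef_rot: [3.141, -0.001, 0.793]
force: [-2.2, -2.5, 13.1]
grip_width: 0.0167
grip_force: 60.0
```

Emit:
jog_arm(motion=[[0,0,0.0004,0,0,0,-1],[0,0,0,0,0,0,-1]])

```text
time_s: 14.6
ee_pos: [0.4798, 0.3124, 0.0344]
eef_rot: [3.141, -0.001, 0.793]
force: [-1.9, -1.9, 16.4]
grip_width: 0.0166
grip_force: 60.0
```

The collar is seated: z has stopped at 0.0344 while the force rises. I'll unload, release and lift.

Emit:
jog_arm(motion=[[0,0,-0.0012,0,0,0,-1],[0,0,0,0,0,0,-1]], squeeze=60)

```text
time_s: 14.8
ee_pos: [0.4793, 0.3121, 0.0344]
eef_rot: [-3.141, 0.0, 0.793]
force: [-0.3, -1.0, 7.5]
grip_width: 0.017
grip_force: 60.0
```

Emit:
jog_arm(motion=[[0,0,0,0,0,0,-0.57],[0,0,0,0,0,0,-0.5],[0,0,0,0,0,0,-0.4],[0,0,0,0,0,0,-0.4]], squeeze=10)

```text
time_s: 15.2
ee_pos: [0.4792, 0.312, 0.0341]
eef_rot: [-3.141, 0.001, 0.793]
force: [0.2, -0.0, 0.3]
grip_width: 0.028
grip_force: 0.0
```

Emit:
jog_arm(motion=[[0,0,-0.01,0,0,0,-0.4],[0,0,-0.02,0,0,0,-0.4],[0,0,-0.03,0,0,0,-0.4],[0,0,-0.03,0,0,0,0],[0,0,-0.02,0,0,0,0.5]])

```text
time_s: 15.7
ee_pos: [0.4798, 0.3124, 0.1473]
eef_rot: [3.141, -0.003, 0.793]
force: [0.0, 0.4, -0.5]
grip_width: 0.041
grip_force: 0.0
```

Emit:
jog_arm(motion=[[0,0,0,0,0,0,1],[0,0,0,0,0,0,1],[0,0,0,0,0,0,1],[0,0,0,0,0,0,1]])

```text
time_s: 16.1
ee_pos: [0.479, 0.3119, 0.1432]
eef_rot: [-3.141, 0.002, 0.793]
force: [0.6, -0.2, 0.5]
grip_width: 0.0727
grip_force: 0.0
```

Run:
```python
from h import *
from station import ctrl
o,m,im,_=look("w5")
s=ctrl.camera("side")[:,:,::-1]
a=cv2.resize(im[60:300,100:400],(600,480))[:, :480]
b=cv2.resize(s[200:290,170:280],None,fx=2.9,fy=2.9)
c=np.zeros((480,800,3),np.uint8);c[:,:480]=a;c[:b.shape[0],481:481+b.shape[1]]=b[:,:319]
cv2.imwrite("pics/fin.png",c)
```

```text
tcp [0.479  0.3119 0.1432] [-3.1411e+00  1.8000e-03  7.9280e-01] F [ 0.6  -0.24  0.47] t 16.1
cam [0.539 0.373 0.323]
```

View pics/fin.png

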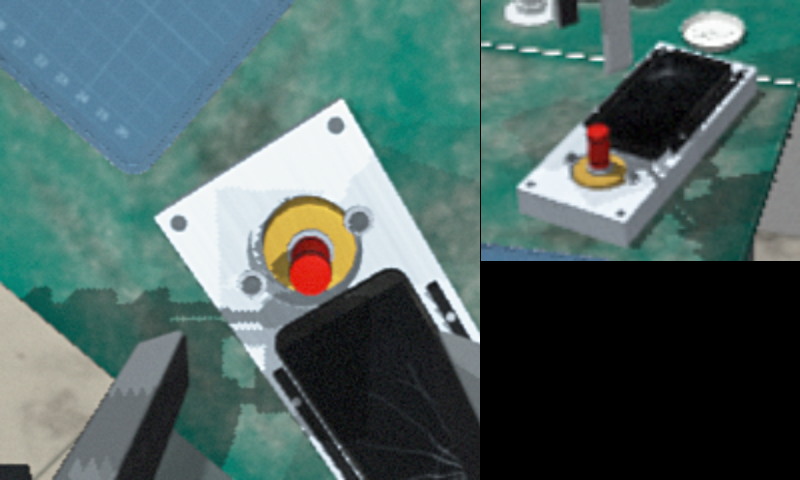

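The picture shows the pin upright with its collar on the insert at crop (312,260), the phone in its nest and the gripper clear.

```bash
python3 -c "
from station import ctrl
print(ctrl.hand_in())"
```

```text
the job is handed in; nothing more can be done
None
```

The locking pin is in the jig with its collar seated on the brass insert, released with the gripper clear, and the job was handed in at about 16 s; the highest force I read while pressing was about 16 N, and the phone looked undisturbed in the last pictures.

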